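Stack the stone cases on the locking stand and lock them in with the key

ROBOT

A 6-joint arm with a two-finger parallel gripper is mounted at the origin on the work surface. World frame = base frame: x ahead of the robot, y to its left, z up, the work surface at z = 0. Lengths are in m, angles in rad, forces in N, time in s.
With the tool pointing down it reaches from about 0.35 to 0.775 m from the base axis. Payload 5.5 kg.
Tool frame: the origin (TCP) lies on the centre line of the jaws, within the pads' length; the fingertips stand 11 mm ahead of it and the grasp point (between the pads) lies 8 mm behind it (env.tip_reach is the distance from the TCP to the fingertips, in m); z points along the fingers, x is the direction in which the jaws open and shut, and the axes are right-handed (so a half turn about z gives the same grasp; the last joint's range is limited). The gripper opens to 85 mm and grips with 20 to 120 N. Pads are 22 mm wide; open, the fingers measure 114 mm over their backs; the gripper's body (76 mm by 85 mm) begins 54 mm behind the grasp point. The pads swing forward as they close: fully open they stand 13 mm farther back than shut.
Start: joints at [-1.299, 0.313, 0.046, 1.304, 0, 1.431], TCP at [0.23, -0.527, 0.242] pointing down, gripper open.
Joint ranges: [-2.76, 2.76], [-0.86, 1.69], [-1.03, 1.26], [-2.2, 2.34], [-1.47, 1.5], [-3.14, 3.14]. Speed limits (rad/s): [2.57, 2.57, 3.14, 3.14, 3.14, 3.14].

INTERFACE

Orientations are given as a unit quaternion [w, x, y, z].
In Python, from workcell import env gives the robot as it stands.
- The arm moves only by the tool carry_out, never from a script. Its argument "moves" is one flat list of numbers, 7 for each row, row after row: the gripper command: -1 is shut, 1 is fully open, values between are in proportion, then the shift along the tool's x, y, z in m, then the turn, a rotation vector about the tool's x, y, z in degrees. A call has exactly 5 rows; each row shifts and turns the pose as measured when the row begins, along the tool's axes as they then stand; what a row does not reach is not made up. A row lasts 1/8 s, in which the tool goes at most 62.5 mm and 10.7 degrees, less where a joint would pass 70% of its speed; a pose out of reach is approached as far as the arm can. A call is refused whole if a number of a shift passes 0.0625 or a number of a turn 10.7, either way. A call with a gripper value outside its range is refused whole. The fingers move at their own pace and stop on an object; "squeeze" is the grip in N (left out, the last holds). Time passes only in rows, so rows that do not move let the fingers close, or fill a call up. It gives the time, the measured TCP pose, the force and the opening at its end, in the units of the state.
- env.get_state(): the state, without advancing time (a new reading comes with each control period).
- env.read_camera(name): name is "side" or "top" or "wrist"; returns the picture (480x640x3 uint8, red, green, blue); there is no depth.
- env.calibration(name): a dict with "camera_matrix" (3x3 intrinsics, pixels), "rvec" (rotation vector, rad) and "tvec" (3), from world to camera coordinates, as OpenCV has them; the wrist camera has in their place "hand_eye" (4x4, takes a point from camera to tool coordinates, whose origin is the TCP and whose axes are the tool frame's). Camera axes: x right, y down, z forward; pixel columns grow to the right and rows downward; lengths in m; the calibration is good to about 2 mm. A picture is of the moment at which its call begins: read the wrist's pose just before it. calibration takes no time and is no camera call.
- env.hand_in(): hands the job in, once; it reports no verdict.
The state is a dict: "clock": time; "joint_pos": joint angles; "qvel": joint speeds; "tau": joint torques, N m; "tcp_pos": TCP position; "orientation": TCP orientation; "wrist_force": force on the tool from outside, world axes, zero at the start; "ft_torque": the same for the moment, N m; "finger_gap": finger opening in m.
Only numpy, scipy, OpenCV 4.12 (cv2) and the standard library are available. Lean on these libraries where they do the work, as an engineer would, in place of code of your own. Each camera call takes 0.05 s, during which the arm holds its last target. There are 200 camera calls.

TASK

Set the blue-lidded case squarely on the black-lidded one that is already on the locking stand, then the red-lidded case squarely on the blue one; set them down, do not drop them. Then take the brass key from the wooden tool block, push it fully home in the lock on the stand's post, and turn it clockwise with the gripper until the red bar stops over the column; leave the key in the lock and let go. Leave everything else on the bench, the green case included, where it is.

Things in the scene. Friction and masses are not known exactly. Their poses are not given: they have to be found in the camera images.
- stand: fixed locking stand. Origin on the bench under the centre of the case column; x points from the post to the column. Board 10 mm thick, 94 mm wide (y), from x = -124 to +52 mm; brass lips (top 15 mm above the bench) frame the lowest case. A 32 mm steel post at x = -82 mm carries the brass lock cylinder (47 mm diameter, from 104 to 134 mm above the bench).
- lock (a joint): angle of lock cylinder and red bar about the vertical post, rad: 0 open, grows clockwise seen from above, rigid stop at 1.35, where the bar points along the stand's +x over the column. Starts between 0 and 0.25; stays where left (friction 0.06 N m, no spring). Bar 16 mm wide, 6 mm thick, reaching 92 mm from the axis, underside 105 mm above the bench: 5 mm above three stacked cases.
- socket (a point): middle of the mouth of the key socket in the lock cylinder's top, on its turning axis, 134 mm above the bench. Square hole 13.5 mm wide, 26 mm deep, straight down, sides parallel to this point's x and y axes, which turn with the lock (along the stand's x and y when the lock reads 0). All four quarter turns of the key fit, with about 0.12 rad of play either way.
- bar_end (a point): on the red bar near its free end, 83 mm from the lock's turning axis, 108 mm above the bench.
- case_base: lowest case of the column, already in place on the stand and loose, its x along the stand's x: closed box, 80 mm (x) x 56 mm (y) x 30 mm high, 0.11 to 0.23 kg, dark wood below, flat black lid on top (does not open), brass clasp on its -x end. Origin: centre of its underside, z up. Its underside is 10 mm and its top 40 mm above the bench.
- case_blue: closed box, 80 mm (x) x 56 mm (y) x 30 mm high, 0.11 to 0.23 kg, dark wood below, flat blue lid on top (does not open), brass clasp on its -x end. Origin: centre of its underside, z up. Stands on the bench; goes second in the column.
- case_red: closed box, 80 mm (x) x 56 mm (y) x 30 mm high, 0.11 to 0.23 kg, dark wood below, flat red lid on top (does not open), brass clasp on its -x end. Origin: centre of its underside, z up. Stands on the bench; goes on top of the column.
- case_green: closed box, 80 mm (x) x 56 mm (y) x 30 mm high, 0.11 to 0.23 kg, dark wood below, flat green lid on top (does not open), brass clasp on its -x end. Origin: centre of its underside, z up. Stands on the bench; a bystander. The three coloured cases start in any order among three places.
- block: fixed light-wood tool block, 60 mm (x) x 170 mm (y) x 42 mm high, with three square holes 14.5 mm wide and 28 mm deep at y = -52, 0 and +52 mm. Origin: centre of its underside. The key, the punch and the pin vice stand in the holes in any order.
- key: key, upright in the block, 0.09 kg. Origin: centre of its lower end, z up. Square steel shank 12 mm wide (sides along x, y), 0 to 24 mm, the lowest 5 mm tapered to 8 mm; collar 22 mm across, 24 to 29 mm, resting on the block (later on the lock); flat brass bow, 29 to 63 mm, 10 mm thick (x), 34 mm wide (y), red dot: grip it across x. In the block its lower end is 18 mm above the bench.
- key_tip (a point): centre of the lower end of the key's shank (the key's origin). 24 mm below the socket's mouth when the key is fully home.
- punch: bystander in the block: punch with a mushroom-shaped light-wood handle 28 mm in diameter, 64 mm tall in all. Origin: lower end of its shank.
- pin_vice: bystander in the block: dark steel pin vice, 20 mm in diameter, 62 mm tall in all. Origin: lower end of its shank.
- jar: bystander: amber glass jar with a brass cap, 48 mm in diameter, 62 mm high. Origin: centre of its underside.
- washer: bystander: steel washer lying flat, 52 mm outside, 30 mm inside, 7 mm thick. Origin: centre of its underside.
- tin: bystander: closed aluminium tin, 56 mm in diameter, 40 mm high. Origin: centre of its underside.
- graver: bystander: graver lying on the bench, wooden handle to -x, steel blade to +x, 98 mm long, 24 mm high. Origin: on the bench under the joint of handle and blade.
Not all that is in view belongs to the job. Leave any pink or purple look-alike of the case_red alone.

How it is judged:
On the way, in this order (a step that is already met when the one before it is completed fails the run):
1. the blue case stands squarely on the black one (within 7 mm and 0.12 rad) (x of case_blue in the frame of case_base between -0.007 and 0.007 m and y of case_blue in the frame of case_base between -0.007 and 0.007 m and z of case_blue in the frame of case_base between 0.027 and 0.033 m and angle between the x axis of case_blue and the x axis of case_base, either way round below 0.12 rad), for 0.2 s.
2. the red case stands squarely on the blue one (within 7 mm and 0.12 rad) (x of case_red in the frame of case_blue between -0.007 and 0.007 m and y of case_red in the frame of case_blue between -0.007 and 0.007 m and z of case_red in the frame of case_blue between 0.027 and 0.033 m and angle between the x axis of case_red and the x axis of case_blue, either way round below 0.12 rad), for 0.2 s.
3. the key is home in the lock (within 4 mm of fully down) while the bar is still open (horizontal distance between key_tip and socket below 0.004 m and height (world z) of key_tip below 0.114 m and angle between key's own z axis and vertical below 0.1 rad and value of joint lock below 0.7 rad), for 0.1 s.
4. the lock is turned to its stop (above 1.2 rad) with the gripper on the key (horizontal distance between key_tip and socket below 0.004 m and height (world z) of key_tip below 0.114 m and angle between key's own z axis and vertical below 0.1 rad and value of joint lock above 1.2 rad and contact force between the fingers and key above 0.3 N), for 0.05 s.
At the end, for the whole second after the job is handed in: Black case on the stand (within 6 mm), blue case on it and red case on the blue one, each within 7 mm and 0.12 rad of square; the key within 4 mm of fully home in the lock, which is turned to at least 1.2 rad; all at rest and released (all of step 1 and all of step 2 and x of case_base in the frame of stand between -0.006 and 0.006 m and y of case_base in the frame of stand between -0.006 and 0.006 m and angle between case_base's own z axis and vertical below 0.06 rad and horizontal distance between key_tip and socket below 0.004 m and height (world z) of key_tip below 0.114 m and angle between key's own z axis and vertical below 0.1 rad and value of joint lock above 1.2 rad and linear speed of each of case_base, case_blue, case_red, key below 0.02 m/s); the robot touches nothing.
It fails at once if the green case or another bystander (jar, washer, tin, graver, punch, pin vice) is shifted more than 30 mm (distance of any of case_green, jar, washer, tin, graver, punch, pin_vice from where it was at the start of the episode above 0.03 m).
It fails at once if the blue or red case is dropped (moves faster than 0.5 m/s with no finger on it) ((linear speed of case_blue above 0.5 m/s and contact force between case_blue and the fingers below 0.05 N) or (linear speed of case_red above 0.5 m/s and contact force between case_red and the fingers below 0.05 N)).
It fails at once if the lock bar is swung more than half way without the key in its socket (value of joint lock above 0.7 rad and distance between key_tip and socket above 0.03 m).
It also fails if it takes over 72 s, if anything falls off the work surface, if the arm or the gripper's body presses on something with over 40 N, if the wrist force passes 120 N, or if a joint passes its speed limit or range.

## Working session

There is one attempt and no reset: what is moved stays moved. The work goes in short steps, Python scripts to look and compute and a tool call to move; the robot and the scene stay as the last step left them, time stands still between calls to the robot, and variables do not carry over. Pictures are saved under pics/ and viewed, about 8 in all and at most 12, crops included, and the job is handed in when it is done.

Besides the shell and the picture viewer there is one more tool, called after "Emit:" as a command line: name --argument value ..., lists and objects as JSON in quotes. carry_out: Moves the arm, as the interface text tells. Its arguments: {"type":"object","properties":{"moves":{"type":"array"},"squeeze":{"type":"number"}},"required":["moves"]}

```bash
mkdir -p pics; ls
cat > h.py <<'E'
import numpy as np, cv2
from workcell import env
from scipy.spatial.transform import Rotation as R
def cam(n, st=None):
    c=env.calibration(n); K=np.array(c["camera_matrix"])
    if "hand_eye" in c:
        st=st or env.get_state(); q=st["orientation"]
        T=np.eye(4);T[:3,:3]=R.from_quat([*q[1:],q[0]]).as_matrix();T[:3,3]=st["tcp_pos"]
        W=T@np.array(c["hand_eye"]); return K,W[:3,:3],W[:3,3]
    M=cv2.Rodrigues(np.array(c["rvec"],float))[0]; return K,M.T,-M.T@np.array(c["tvec"],float).ravel()
def px2w(C,u,v,z):
    K,Rm,o=C; d=Rm@np.linalg.solve(K,[u,v,1.]); return o+d*(z-o[2])/d[2]
def w2px(C,p):
    K,Rm,o=C; q=K@(Rm.T@(np.array(p)-o)); return q[:2]/q[2]
def shot(n,f,crop=None,s=1):
    st=env.get_state(); im=env.read_camera(n); np.save('pics/%s.npy'%f,im)
    C=cam(n,st); np.savez('pics/%s_c.npz'%f,K=C[0],R=C[1],o=C[2])
    save(f,f,crop,s); return C
def save(f,out,crop=None,s=1):
    im=np.load('pics/%s.npy'%f)
    if crop: a,b,c,d=crop; im=im[b:d,a:c]
    im=cv2.resize(im,None,fx=s,fy=s,interpolation=cv2.INTER_CUBIC)
    cv2.imwrite('pics/%s.png'%out,im[:,:,::-1])
def ld(f):
    d=np.load('pics/%s_c.npz'%f); return d['K'],d['R'],d['o']
def tool():
    st=env.get_state(); q=st["orientation"]; return np.array(st["tcp_pos"]),R.from_quat([*q[1:],q[0]])
def goto(p,yaw):
    """shift in tool axes & yaw turn: target tcp pos p, tool x axis at yaw (mod pi), pointing down"""
    t,r=tool(); X=np.array([np.cos(yaw),np.sin(yaw),0]); 
    if X@r.as_matrix()[:,0]<0: X=-X
    Z=np.array([0,0,-1.]); T=R.from_matrix(np.c_[X,np.cross(Z,X),Z])
    return np.round(r.inv().apply(np.array(p)-t),4),np.round((r.inv()*T).as_rotvec(degrees=True),2)
E
python3 - <<'E'
from h import *
C=shot("top","top0"); print(C); shot("side","side0")
print(env.get_state())
E
```

```text
pics
(array([[542.17952027,   0.        , 313.24519208],
       [  0.        , 542.17952027, 234.88827851],
       [  0.        ,   0.        ,   1.        ]]), array([[-2.90273978e-03, -9.90664101e-01,  1.36294584e-01],
       [-9.99995590e-01,  2.96120474e-03,  2.26217721e-04],
       [-6.27701943e-04, -1.36293326e-01, -9.90668328e-01]]), array([0.43608981, 0.0169112 , 1.2257921 ]))
{'clock': 0.1, 'joint_pos': array([-1.29861728e+00,  3.13928146e-01,  4.51011747e-02,  1.30359002e+00,
        1.18749342e-05,  1.43119429e+00]), 'qvel': array([-0.00028557, -0.00139012,  0.00310604, -0.00139459, -0.00040606,
        0.00176467]), 'tau': array([ 1.79145063e-03, -4.81724739e+01,  2.99244261e+01,  1.27217872e-02,
       -2.32101120e-04,  1.91906190e-05]), 'tcp_pos': array([ 0.23001624, -0.5265217 ,  0.24149991]), 'orientation': array([-5.38246636e-04,  8.36732105e-01, -5.47611840e-01, -6.05778289e-04]), 'wrist_force': array([-0.23034032,  0.5013189 , -0.37720122]), 'ft_torque': array([-0.03236436,  0.01242076,  0.02723812]), 'finger_gap': 0.08542838492811576}
```

View pics/top0.png

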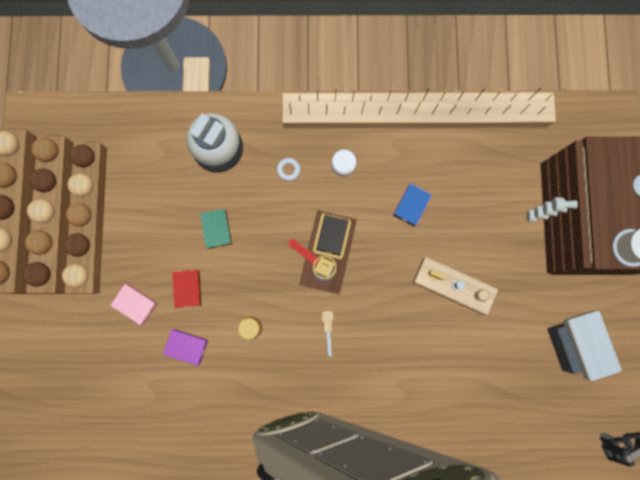

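View pics/side0.png

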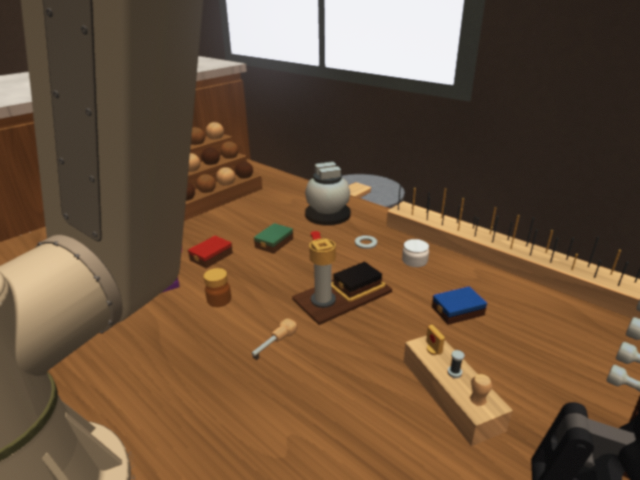

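The top view shows the blue case at (412,204), the red at (186,288), green at (216,228) and the black case on the stand at (332,235). The lock is at (325,267) and the key is at the left end of the block, (436,273). 
- **Red candidates:** red (186,288), pink (133,304), purple (185,347). I choose the red one. 
- **Key candidates:** brass bow (436,273), steel pin vice (459,286), mushroom-handled punch (483,296). I choose the brass bow.

Run:
```python
from h import *
im=np.load('pics/top0.npy'); C=ld('top0'); hsv=cv2.cvtColor(im,cv2.COLOR_RGB2HSV)
def rect(name,m,box,z):
    mm=np.zeros_like(m); a,b,c,d=box; mm[b:d,a:c]=m[b:d,a:c]
    cs=max(cv2.findContours(mm,0,2)[0],key=cv2.contourArea)
    w=np.array([px2w(C,*p[0],z)[:2] for p in cs],np.float32)
    r=cv2.minAreaRect(w*1000); B=cv2.boxPoints(r); e=[B[1]-B[0],B[2]-B[1]]; e=max(e,key=np.linalg.norm)
    print(name,np.round(r[0],1),np.round(r[1],1),'long yaw',round(np.degrees(np.arctan2(e[1],e[0]))%180,1))
H,S,V=[hsv[...,i] for i in range(3)]
rect('blue',((H>100)&(H<125)&(S>150)).astype(np.uint8),(390,180,435,230),.03)
rect('red',(((H<6)|(H>174))&(S>170)).astype(np.uint8),(168,265,205,310),.03)
rect('green',((H>60)&(H<95)&(S>100)).astype(np.uint8),(195,205,235,252),.03)
rect('bar',(((H<6)|(H>174))&(S>170)).astype(np.uint8),(285,235,322,270),.111)
rect('black',(V<60).astype(np.uint8),(312,212,352,258),.04)
a=cv2.resize(im[200:300,280:360],None,fx=5,fy=5,interpolation=2); b=cv2.resize(im[250:320,410:500],None,fx=4.4,fy=4.4,interpolation=2)
o=np.zeros((500,800,3),np.uint8); o[:,:400]=a; o[:308,400:796]=b[:308,:396]
cv2.imwrite('pics/c0.png',o[:,:,::-1])
```

```text
blue [ 668.9 -204.8] [49.5 75.9] long yaw 151.5
red [483.8 296.6] [76.  54.9] long yaw 4.7
green [617.1 235.3] [73.2 49.5] long yaw 10.7
bar [557.2  41.5] [61.  13.2] long yaw 52.8Traceback (most recent call last):
  File "<stdin>", line 14, in <module>
  File "<stdin>", line 5, in rect
ValueError: max() iterable argument is empty
```

Run:
```python
from h import *
im=np.load('pics/top0.npy')
a=cv2.resize(im[200:300,280:360],None,fx=5,fy=5,interpolation=2); b=cv2.resize(im[250:320,410:500],None,fx=4.4,fy=4.4,interpolation=2)
o=np.zeros((500,800,3),np.uint8); o[:,:400]=a; o[:308,400:796]=b[:308,:396]
cv2.imwrite('pics/c0.png',o[:,:,::-1])
```

```text
(no output)
```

View pics/c0.png

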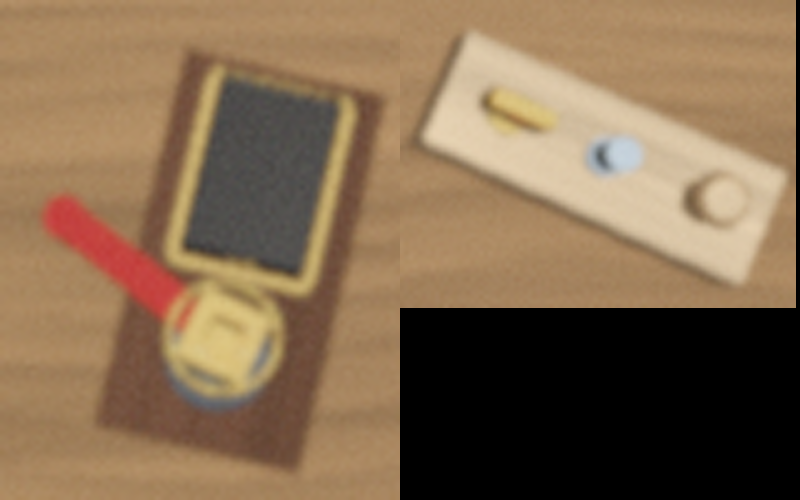

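The crop confirms the lock with its bar open, the black lid in its frame, and the brass key bow at crop (525,108). I read the corners off it and turn them into poses.

Run:
```python
from h import *
C=ld('top0')
A=lambda p,z:np.array([px2w(C,280+(x+.5)/5-.5,200+(y+.5)/5-.5,z)[:2] for x,y in p])*1000
B=lambda p,z:np.array([px2w(C,410+x/4.4-.4,250+y/4.4-.4,z)[:2] for x,y in p])*1000
def rep(n,q):
    e=(q[0]-q[3]+q[1]-q[2])/2; f=(q[0]-q[1]+q[3]-q[2])/2
    print(n,q.mean(0).round(1),'x yaw',np.degrees(np.arctan2(e[1],e[0])).round(1),'from y',(np.degrees(np.arctan2(f[1],f[0]))-90).round(1),np.linalg.norm(e).round(1),np.linalg.norm(f).round(1))
s=A([(187,50),(385,97),(298,468),(97,428)],.010); rep('stand',s)
b=A([(218,80),(343,102),(303,277),(183,250)],.040); rep('black',b)
rep('ring',A([(200,62),(358,100),(308,297),(167,258)],.015))
print('lockring',A([(223,340)],.134)); print('bar end',A([(62,215)],.111))
rep('block',B([(70,30),(387,175),(342,287),(22,140)],.042))
print('key',B([(125,108)],.081),B([(92,97),(156,121)],.081),'pin',B([(225,155)],.08),'punch',B([(320,200)],.082))
print(env.get_state()['clock'])
for p,y in [((.669,-.205,.20),np.radians(61.5)),((.484,.297,.2),np.radians(94.7))]: print(goto(p,y))
```

```text
stand [565.7 -16. ] x yaw -13.6 from y -12.6 174.5 92.0
black [598.9 -24.1] x yaw -12.6 from y -11.6 78.7 55.1
ring [601.5 -23.4] x yaw -12.2 from y -14.8 91.4 69.6
lockring [[519.66577893  -4.73017391]]
bar end [[573.46747998  61.22173058]]
block [ 487.1 -293.3] x yaw -24.7 from y -25.1 60.1 170.8
key [[ 509.18805947 -245.83858682]] [[ 514.50974273 -230.18641138]
 [ 502.9187959  -260.478009  ]] pin [[ 486.62765425 -293.15792793]] punch [[ 465.03084995 -337.03169163]]
0.1
(array([-0.1189, -0.531 ,  0.0418]), array([3.000e-02, 9.000e-02, 5.209e+01]))
(array([-0.653 , -0.5624,  0.0427]), array([ 0.  ,  0.09, 18.89]))
```

```bash
cat >> h.py <<'E'
def plan(p,yawdeg,n,way=1):
    """n rows (dx,dy,dz,rx,ry,rz) to reach tcp p with tool x at yaw, tool down; way=sign allowed any for yaw (no mod)"""
    t,r=tool(); y=np.radians(yawdeg); X=np.array([np.cos(y),np.sin(y),0]); Z=np.array([0,0,-1.])
    T=R.from_matrix(np.c_[X,np.cross(Z,X),Z]); rv=(r.inv()*T).as_rotvec(degrees=True)
    if n is None: n=int(np.ceil(max(np.linalg.norm(np.array(p)-t)/.06,np.linalg.norm(rv)/10.5)))
    cur=r; st=R.from_rotvec(rv/n,degrees=True)
    print('tcp',t.round(4),'yaw',np.degrees(np.arctan2(*r.as_matrix()[1::-1,0])).round(2),'j',np.round(env.get_state()['joint_pos'],2),'clk',round(env.get_state()['clock'],2),'gap',round(env.get_state()['finger_gap'],4),'F',np.round(env.get_state()['wrist_force'],1))
    for i in range(n):
        d=cur.inv().apply((np.array(p)-t)/n); print(np.round(d,4).tolist(),np.round(rv/n,2).tolist()); cur=cur*st
E
python3 -c "
from h import *
plan((.669,-.205,.15),61.5,13)"
```

```text
tcp [ 0.23   -0.5265  0.2415] yaw -66.41 j [-1.3   0.31  0.05  1.3   0.    1.43] clk 0.1 gap 0.0854 F [-0.2  0.5 -0.4]
[-0.0091, -0.0408, 0.0071] [-0.01, 0.0, -9.84]
[-0.002, -0.0418, 0.0071] [-0.01, 0.0, -9.84]
[0.0051, -0.0415, 0.0071] [-0.01, 0.0, -9.84]
[0.0122, -0.04, 0.007] [-0.01, 0.0, -9.84]
[0.0188, -0.0374, 0.007] [-0.01, 0.0, -9.84]
[0.0249, -0.0336, 0.007] [-0.01, 0.0, -9.84]
[0.0303, -0.0289, 0.007] [-0.01, 0.0, -9.84]
[0.0348, -0.0233, 0.007] [-0.01, 0.0, -9.84]
[0.0383, -0.017, 0.007] [-0.01, 0.0, -9.84]
[0.0406, -0.0102, 0.007] [-0.01, 0.0, -9.84]
[0.0417, -0.0031, 0.007] [-0.01, 0.0, -9.84]
[0.0417, 0.0041, 0.007] [-0.01, 0.0, -9.84]
[0.0403, 0.0111, 0.007] [-0.01, 0.0, -9.84]
```

Emit:
carry_out --moves '[1,-0.009,-0.041,0.005,0,0,-9.8,1,-0.002,-0.042,0.005,0,0,-9.8,1,0.005,-0.042,0.005,0,0,-9.8,1,0.012,-0.04,0.005,0,0,-9.8,1,0.019,-0.037,0.005,0,0,-9.8]' --squeeze 40

```text
clock: 0.72
tcp_pos: [0.4001, -0.3996, 0.2135]
orientation: [-0.002, 0.99, -0.141, -0.001]
wrist_force: [-0.7, -0.9, 0.1]
finger_gap: 0.0853
```

```bash
python3 -c "
from h import *
plan((.669,-.205,.15),61.5,10)"
```

```text
tcp [ 0.4001 -0.3996  0.2135] yaw -16.24 j [-0.93  0.31 -0.03  1.24  0.    0.93] clk 0.72 gap 0.0853 F [-0.7 -0.9  0.1]
[0.0204, -0.0262, 0.0064] [-0.03, 0.0, -7.77]
[0.0238, -0.0232, 0.0064] [-0.03, 0.0, -7.77]
[0.0267, -0.0198, 0.0063] [-0.03, 0.0, -7.77]
[0.0291, -0.016, 0.0063] [-0.03, 0.0, -7.77]
[0.031, -0.0119, 0.0063] [-0.03, 0.0, -7.77]
[0.0323, -0.0076, 0.0063] [-0.03, 0.0, -7.77]
[0.033, -0.0032, 0.0063] [-0.03, 0.0, -7.77]
[0.0332, 0.0013, 0.0063] [-0.03, 0.0, -7.77]
[0.0327, 0.0058, 0.0063] [-0.03, 0.0, -7.77]
[0.0316, 0.0102, 0.0063] [-0.03, 0.0, -7.77]
```

Emit:
carry_out --moves '[1,0.02,-0.026,0.006,0,0,-7.8,1,0.024,-0.023,0.006,0,0,-7.8,1,0.027,-0.02,0.006,0,0,-7.8,1,0.029,-0.016,0.006,0,0,-7.8,1,0.031,-0.012,0.006,0,0,-7.8]'

```text
clock: 1.35
tcp_pos: [0.5371, -0.2953, 0.18]
orientation: [-0.004, 0.978, 0.209, -0.002]
wrist_force: [-0.2, -0.0, -0.2]
finger_gap: 0.0857
```

Emit:
carry_out --moves '[1,0.032,-0.008,0.006,0,0,-7.8,1,0.033,-0.003,0.006,0,0,-7.8,1,0.033,0.001,0.006,0,0,-7.8,1,0.033,0.006,0.006,0,0,-7.8,1,0.032,0.01,0.006,0,0,-7.8]'

```text
clock: 1.98
tcp_pos: [0.67, -0.1875, 0.1456]
orientation: [-0.007, 0.846, 0.534, -0.002]
wrist_force: [1.2, -1.0, -0.4]
finger_gap: 0.0854
```

```bash
cat >> h.py <<'E'
def lid(f,col,z):
    im=np.load('pics/%s.npy'%f); C=ld(f); H,S,V=cv2.split(cv2.cvtColor(im,cv2.COLOR_RGB2HSV))
    m={'blue':(H>100)&(H<125)&(S>130),'red':((H<6)|(H>174))&(S>150)}[col].astype(np.uint8)
    c=max(cv2.findContours(m,0,2)[0],key=cv2.contourArea); print('px bbox',cv2.boundingRect(c))
    w=np.array([px2w(C,*p[0],z)[:2] for p in c],np.float32); r=cv2.minAreaRect(w*1000); B=cv2.boxPoints(r)
    e=max([B[1]-B[0],B[2]-B[1]],key=np.linalg.norm)
    print(col,np.round(r[0],1),np.round(r[1],1),'long yaw',round(np.degrees(np.arctan2(e[1],e[0]))%180,1))
E
python3 -c "
from h import *
shot('wrist','w1'); lid('w1','blue',.03)
plan((.669,-.205,.022),61.5,5)"
```

```text
px bbox (252, 185, 90, 123)
blue [ 667.2 -204.3] [54.2 79.4] long yaw 151.6
tcp [ 0.6724 -0.1842  0.1441] yaw 64.96 j [-0.39  0.6   0.26  1.24  0.01  0.05] clk 2.02 gap 0.0852 F [ 3.1  1.  -0.1]
[-0.0042, 0.0015, 0.0244] [-0.16, -0.07, 0.69]
[-0.0042, 0.0015, 0.0244] [-0.16, -0.07, 0.69]
[-0.0041, 0.0014, 0.0244] [-0.16, -0.07, 0.69]
[-0.0041, 0.0014, 0.0244] [-0.16, -0.07, 0.69]
[-0.004, 0.0014, 0.0244] [-0.16, -0.07, 0.69]
```

View pics/w1.png

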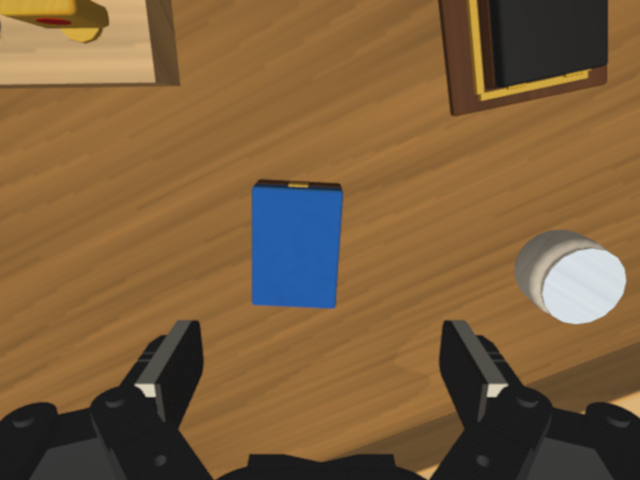

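The wrist view shows the blue case at px (252–342, 185–307) with its clasp at the top end. This agrees with the top camera within 2 mm, so I descend.

Emit:
carry_out --moves '[1,-0.01,0.004,0.02,-0.3,-0.2,1.7,1,-0.01,0.004,0.025,-0.3,-0.2,1.7,1,0,0,0.025,0,0,0,1,0,0,0.02,0,0,0,1,0,0,0.01,0,0,0]'

```text
clock: 2.65
tcp_pos: [0.6701, -0.2035, 0.0384]
orientation: [-0.003, 0.859, 0.512, -0.002]
wrist_force: [0.1, -0.8, 0.5]
finger_gap: 0.0854
```

```bash
python3 -c "
from h import *
plan((.6675,-.2045,.022),61.6,1)"
```

```text
tcp [ 0.6701 -0.2035  0.0384] yaw 61.55 j [-0.41  0.67  0.11  1.02 -0.    0.09] clk 2.65 gap 0.0854 F [ 0.1 -0.8  0.5]
[-0.0021, -0.0017, 0.0164] [-0.4, 0.09, -0.05]
```

Emit:
carry_out --moves '[1,-0.002,-0.002,0.01,-0.3,0,0,1,0,0,0.006,0,0,0,-1,0,0,0,0,0,0,-1,0,0,0,0,0,0,-1,0,0,0,0,0,0]'

```text
clock: 3.28
tcp_pos: [0.6678, -0.2047, 0.023]
orientation: [0.0, 0.859, 0.511, -0.0]
wrist_force: [-0.4, -0.5, -2.3]
finger_gap: 0.0552
```

```bash
python3 -c "
from h import *
plan((.6675,-.2045,.12),61.6,2)"
```

```text
tcp [ 0.6678 -0.2047  0.023 ] yaw 61.53 j [-0.41  0.68  0.08  0.97 -0.    0.09] clk 3.27 gap 0.0552 F [-0.4 -0.5 -2.3]
[-0.0, -0.0001, -0.0485] [0.01, 0.04, -0.04]
[-0.0, -0.0002, -0.0485] [0.01, 0.04, -0.04]
```

Emit:
carry_out --moves '[-1,0,0,-0.02,0,0,0,-1,0,0,-0.03,0,0,0,-1,0,0,-0.03,0,0,0,-1,0,0,-0.015,0,0,0,-1,0,0,0,0,0,0]'

```text
clock: 3.9
tcp_pos: [0.6671, -0.2041, 0.1194]
orientation: [-0.001, 0.859, 0.512, -0.001]
wrist_force: [0.2, 0.3, -1.1]
finger_gap: 0.0549
```

```bash
python3 -c "
from h import *
plan((.600,-.024,.110),77.4,5)"
```

```text
tcp [ 0.6671 -0.2041  0.1194] yaw 61.53 j [-0.41  0.61  0.2   1.17 -0.    0.09] clk 3.9 gap 0.0549 F [ 0.2  0.3 -1.1]
[0.0253, -0.029, 0.0019] [-0.03, 0.01, -3.17]
[0.0268, -0.0275, 0.0019] [-0.03, 0.01, -3.17]
[0.0283, -0.026, 0.0019] [-0.03, 0.01, -3.17]
[0.0297, -0.0244, 0.0019] [-0.03, 0.01, -3.17]
[0.031, -0.0227, 0.0019] [-0.03, 0.01, -3.17]
```

Emit:
carry_out --moves '[-1,0.025,-0.029,0,0,0,-3.2,-1,0.027,-0.01,0,0,0,-3.2,-1,0.028,0,0,0,0,-3.2,-1,0.01,0,0,0,0,-3.2,-1,0,0,0,0,0,-3]'

```text
clock: 4.53
tcp_pos: [0.6659, -0.1006, 0.1111]
orientation: [-0.005, 0.778, 0.628, -0.004]
wrist_force: [0.1, 0.8, -2.4]
finger_gap: 0.0552
```

```bash
python3 -c "
from h import *
C=shot('wrist','w2')
plan((.600,-.024,.110),77.4,3)
y=np.radians(-13)
for sx,sy in [(1,1),(1,-1),(-1,-1),(-1,1)]:
  q=[.6+sx*.04*np.cos(y)-sy*.028*np.sin(y),-.024+sx*.04*np.sin(y)+sy*.028*np.cos(y),.04]; print(sx,sy,w2px(C,q).round())"
```

```text
tcp [ 0.6657 -0.1008  0.1108] yaw 77.85 j [-0.27  0.57  0.12  1.13 -0.   -0.06] clk 4.58 gap 0.0552 F [ 1.   0.3 -2. ]
[0.0204, -0.0268, 0.0006] [-0.26, -0.0, 0.15]
[0.0203, -0.0268, 0.0005] [-0.26, -0.0, 0.15]
[0.0203, -0.0269, 0.0004] [-0.26, -0.0, 0.15]
1 1 [501. 192.]
1 -1 [387. 191.]
-1 -1 [399.   9.]
-1 1 [528.  11.]
```

View pics/w2.png

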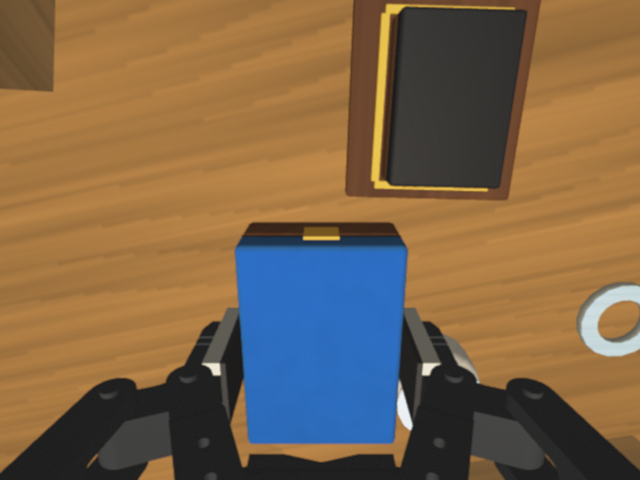

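The view shows the black lid with corners (399,8), (527,9), (501,188) and (387,185), and the held blue lid at (237,247), (406,245), (394,443) and (249,443).

```bash
cat >> h.py <<'E'
def quad(f,pts,z):
    C=ld(f); q=np.array([px2w(C,u,v,z) for u,v in pts])[:,:2]*1000
    e=(q[0]-q[3]+q[1]-q[2])/2; g=(q[1]-q[0]+q[2]-q[3])/2
    print(q.mean(0).round(1),'yaw',np.degrees(np.arctan2(e[1],e[0])).round(1),'cross yaw',np.degrees(np.arctan2(g[1],g[0])).round(1),np.linalg.norm(e).round(1),np.linalg.norm(g).round(1)); return q.mean(0)
E
python3 -c "
from h import *
quad('w2',[(399,8),(527,9),(501,188),(387,185)],.04)
quad('w2',[(237,247),(406,245),(394,443),(249,443)],.1108-.023+.03)"
```

```text
[598.5 -23.9] yaw 167.0 cross yaw 76.8 78.1 56.0
[ 666.4 -101. ] yaw 167.8 cross yaw 78.2 78.0 54.0
```

Emit:
carry_out --moves '[-1,0.022,-0.028,0,-0.3,0,0.3,-1,0.02,-0.027,0.005,0,0,0.3,-1,0.018,-0.024,0.01,0,0,0,-1,0,0,0,0,0,0,-1,0,0,0,0,0,0]'

```text
clock: 5.2
tcp_pos: [0.5969, -0.0237, 0.0901]
orientation: [-0.006, 0.783, 0.622, -0.005]
wrist_force: [0.5, -0.4, -1.8]
finger_gap: 0.0548
```

```bash
python3 -c "
from h import *
plan((.5983,-.0238,.063),77,1)"
```

```text
tcp [ 0.5969 -0.0237  0.0901] yaw 76.93 j [-0.17  0.45 -0.13  1.    0.    0.05] clk 5.2 gap 0.0548 F [ 0.5 -0.4 -1.8]
[0.0002, 0.0018, 0.0271] [-0.89, 0.04, -0.07]
```

Emit:
carry_out --moves '[-1,0,0.002,0.012,-0.9,0,0,-1,0,0,0.009,0,0,0,-1,0,0,0.003,0,0,0,-1,0,0,0.001,0,0,0,-1,0,0,0,0,0,0]'

```text
clock: 5.82
tcp_pos: [0.6012, -0.0268, 0.0642]
orientation: [0.001, 0.784, 0.621, 0.0]
wrist_force: [-1.0, -0.7, -1.9]
finger_gap: 0.0551
```

```bash
python3 -c "
from h import *
plan((.5983,-.0238,.063),77,1)"
```

```text
tcp [ 0.6012 -0.0268  0.0642] yaw 76.71 j [-0.18  0.47 -0.17  0.92 -0.    0.05] clk 5.83 gap 0.0551 F [-1.  -0.7 -1.9]
[0.0022, -0.0035, 0.0012] [0.11, 0.05, -0.29]
```

Emit:
carry_out --moves '[-1,0.002,-0.003,-0.001,0,0,0,-1,0,0,0,0,0,0,-1,0,0,0,0,0,0,-1,0,0,0,0,0,0,-1,0,0,0,0,0,0]'

```text
clock: 6.45
tcp_pos: [0.5991, -0.0239, 0.0663]
orientation: [0.002, 0.784, 0.621, 0.001]
wrist_force: [-0.1, 0.3, -2.0]
finger_gap: 0.0548
```

```bash
python3 -c "
from h import *
plan((.5983,-.0238,.063),77,1)"
```

```text
tcp [ 0.5991 -0.0239  0.0663] yaw 76.72 j [-0.17  0.46 -0.18  0.92 -0.    0.06] clk 6.45 gap 0.0548 F [-0.1  0.3 -2. ]
[-0.0001, -0.0008, 0.0033] [0.2, 0.04, -0.28]
```

Good; I lower it, watch for contact, then release.

Emit:
carry_out --moves '[-1,0,-0.001,0.002,0.2,0,0,-1,0,0,0.001,0,0,0,-1,0,0,0.001,0,0,0,-1,0,0,0.001,0,0,0,-1,0,0,0,0,0,0]'

```text
clock: 7.08
tcp_pos: [0.5982, -0.0237, 0.0625]
orientation: [0.001, 0.784, 0.621, -0.0]
wrist_force: [-0.3, -0.7, -1.4]
finger_gap: 0.0552
```

```bash
python3 -c "
from h import *
plan((.5983,-.0238,.063),77,1)"
```

```text
tcp [ 0.5982 -0.0237  0.0625] yaw 76.73 j [-0.17  0.47 -0.18  0.92 -0.    0.06] clk 7.08 gap 0.0552 F [-0.3 -0.7 -1.4]
[-0.0001, 0.0001, -0.0005] [0.04, 0.05, -0.27]
```

Emit:
carry_out --moves '[-1,0,0,0.001,0,0,0,-1,0,0,0.0005,0,0,0,-1,0,0,0.0005,0,0,0,-1,0,0,0,0,0,0,-1,0,0,0,0,0,0]'

```text
clock: 7.7
tcp_pos: [0.5984, -0.0237, 0.0623]
orientation: [0.001, 0.784, 0.621, 0.0]
wrist_force: [-1.7, -0.0, 2.9]
finger_gap: 0.055
```

Emit:
carry_out --moves '[1,0,0,0,0,0,0,1,0,0,0,0,0,0,1,0,0,-0.015,0,0,0,1,0,0,-0.04,0,0,0,1,0,0,-0.05,0,0,0]'

```text
clock: 8.32
tcp_pos: [0.5959, -0.0233, 0.1662]
orientation: [-0.002, 0.784, 0.621, -0.002]
wrist_force: [0.3, -0.7, 0.6]
finger_gap: 0.0853
```

Emit:
carry_out --moves '[1,0,0,-0.05,0,0,0,1,0,0.04,-0.03,0,0,0,1,0,0,0,0,0,0,1,0,0,0,0,0,0,1,0,0,0,0,0,0]'

```text
clock: 8.95
tcp_pos: [0.6367, -0.0325, 0.2569]
orientation: [0.002, 0.784, 0.621, 0.001]
wrist_force: [0.1, -0.1, 0.5]
finger_gap: 0.0853
```

```bash
python3 -c "
from h import *
C=shot('wrist','w3'); lid('w3','blue',.07)
plan((.484,.297,.15),94.7,10)"
```

```text
px bbox (284, 106, 74, 105)
blue [598.7 -24.6] [54.3 77.9] long yaw 166.8
tcp [ 0.6364 -0.0324  0.2567] yaw 76.74 j [-0.18  0.43  0.26  1.39 -0.    0.06] clk 9.0 gap 0.0857 F [-0.3  0.4  0.2]
[0.0286, -0.0224, 0.0106] [0.02, 0.01, -1.8]
[0.0293, -0.0215, 0.0106] [0.02, 0.01, -1.8]
[0.0299, -0.0206, 0.0106] [0.02, 0.01, -1.8]
[0.0306, -0.0196, 0.0106] [0.02, 0.01, -1.8]
[0.0311, -0.0187, 0.0106] [0.02, 0.01, -1.8]
[0.0317, -0.0177, 0.0106] [0.02, 0.01, -1.8]
[0.0323, -0.0167, 0.0106] [0.02, 0.01, -1.8]
[0.0328, -0.0157, 0.0106] [0.02, 0.01, -1.8]
[0.0332, -0.0146, 0.0107] [0.02, 0.01, -1.8]
[0.0337, -0.0136, 0.0107] [0.02, 0.01, -1.8]
```

View pics/w3.png

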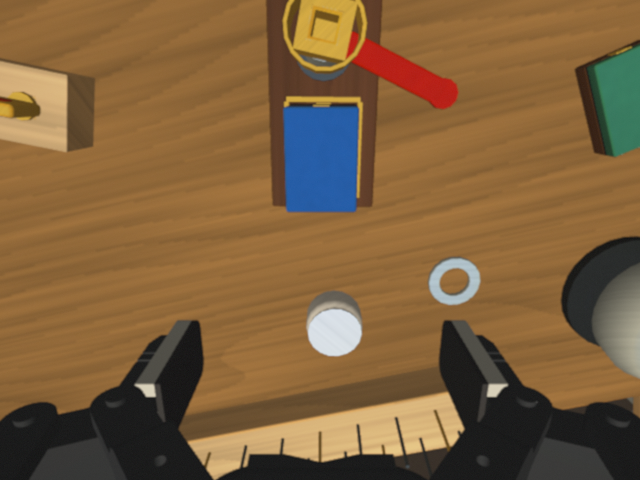

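The wrist view shows the blue case square in the brass frame at px (284–358, 106–211), 598.7/-24.6 mm. The socket hole is near (325,26). Next is red.

Emit:
carry_out --moves '[1,0.029,-0.022,0.005,0,0,-1.8,1,0.029,-0.022,0.01,0,0,-1.8,1,0.03,-0.021,0.011,0,0,-1.8,1,0.031,-0.02,0.011,0,0,-1.8,1,0.031,-0.019,0.011,0,0,-1.8]'

```text
clock: 9.62
tcp_pos: [0.5526, 0.135, 0.2029]
orientation: [-0.001, 0.733, 0.68, -0.002]
wrist_force: [-0.1, 0.4, 1.0]
finger_gap: 0.0853
```

Emit:
carry_out --moves '[1,0.032,-0.018,0.011,0,0,-1.8,1,0.032,-0.017,0.011,0,0,-1.8,1,0.033,-0.016,0.011,0,0,-1.8,1,0.033,-0.01,0.011,0,0,-1.8,1,0.02,0,0.01,0,0,-1.8]'

```text
clock: 10.25
tcp_pos: [0.4834, 0.2908, 0.1434]
orientation: [-0.004, 0.674, 0.738, -0.006]
wrist_force: [0.3, -0.0, 0.2]
finger_gap: 0.0853
```

```bash
python3 -c "
from h import *
C=shot('wrist','w4'); lid('w4','red',.03)
plan((.484,.297,.06),94.7,4)"
```

```text
px bbox (294, 174, 92, 123)
red [479.1 300.4] [79.  54.6] long yaw 5.2
tcp [0.4831 0.2923 0.1419] yaw 95.31 j [ 0.4   0.35 -0.15  1.08  0.    0.31] clk 10.3 gap 0.0853 F [-0.3  1.2 -1.3]
[0.0012, 0.0007, 0.0205] [-0.22, 0.03, 0.15]
[0.0012, 0.0006, 0.0205] [-0.22, 0.03, 0.15]
[0.0012, 0.0005, 0.0205] [-0.22, 0.03, 0.15]
[0.0012, 0.0004, 0.0205] [-0.22, 0.03, 0.15]
```

Emit:
carry_out --moves '[1,0.004,0,0.02,-0.3,0,0,1,0,0,0.01,-0.3,0,0,1,0,0,0,0,0,0,1,0,0,0,0,0,0,1,0,0,0,0,0,0]'

```text
clock: 10.92
tcp_pos: [0.4835, 0.2947, 0.1112]
orientation: [-0.0, 0.674, 0.739, -0.003]
wrist_force: [0.9, 0.0, 0.6]
finger_gap: 0.0851
```

```bash
python3 -c "
from h import *
C=shot('wrist','w5'); lid('w5','red',.03)
plan((.481,.299,.038),95,3)"
```

```text
px bbox (282, 180, 105, 140)
red [479.  300.4] [80.  54.6] long yaw 5.1
tcp [0.4836 0.2948 0.1113] yaw 95.25 j [ 0.41  0.37 -0.2   1.   -0.    0.31] clk 10.97 gap 0.0854 F [-0.  -0.3  0.3]
[0.0015, -0.0006, 0.0244] [-0.08, 0.06, 0.08]
[0.0015, -0.0007, 0.0244] [-0.08, 0.06, 0.08]
[0.0015, -0.0007, 0.0244] [-0.08, 0.06, 0.08]
```

Two consistent wrist readings put red at (479, 300.4), so I use those and descend.

Emit:
carry_out --moves '[1,0.006,0.004,0.02,0,0,0,1,0,0,0.025,0,0,0,1,0,0,0.02,0,0,0,1,0,0,0.007,0,0,0,1,0,0,0,0,0,0]'

```text
clock: 11.6
tcp_pos: [0.4902, 0.3016, 0.041]
orientation: [0.001, 0.674, 0.738, 0.001]
wrist_force: [-0.4, -0.1, 1.2]
finger_gap: 0.0853
```

```bash
python3 -c "
from h import *
plan((.479,.3004,.023),95.1,1)"
```

```text
tcp [0.4902 0.3016 0.041 ] yaw 95.18 j [ 0.41  0.45 -0.27  0.85 -0.    0.32] clk 11.6 gap 0.0853 F [-0.4 -0.1  1.2]
[-0.0001, -0.0113, 0.018] [0.15, 0.07, 0.08]
```

Emit:
carry_out --moves '[1,0,-0.011,0.008,0,0,0,1,0,0,0.007,0,0,0,1,0,0,0.002,0,0,0,1,0,0,0,0,0,0,1,0,0,0,0,0,0]'

```text
clock: 12.22
tcp_pos: [0.4798, 0.3011, 0.0251]
orientation: [0.002, 0.674, 0.738, 0.002]
wrist_force: [-0.2, 0.3, 0.0]
finger_gap: 0.0855
```

```bash
python3 -c "
from h import *
plan((.479,.3004,.023),95.1,1)"
```

```text
tcp [0.4798 0.3011 0.0251] yaw 95.19 j [ 0.42  0.45 -0.32  0.8  -0.    0.33] clk 12.22 gap 0.0855 F [-0.2  0.3  0. ]
[-0.0007, -0.0008, 0.0021] [0.34, 0.0, 0.09]
```

Emit:
carry_out --moves '[-1,-0.001,-0.001,0.002,0.3,0,0,-1,0,0,0,0,0,0,-1,0,0,0,0,0,0,-1,0,0,0,0,0,0,-1,0,0,0,0,0,0]'

```text
clock: 12.85
tcp_pos: [0.4794, 0.3001, 0.0234]
orientation: [0.0, 0.674, 0.738, 0.001]
wrist_force: [-0.8, -0.3, 0.7]
finger_gap: 0.0548
```

Emit:
carry_out --moves '[-1,0,0,-0.01,0,0,0,-1,0,0,-0.03,0,0,0,-1,0,0,-0.04,0,0,0,-1,0,0,-0.04,0,0,0,-1,0,0,-0.02,0,0,0]'

```text
clock: 13.48
tcp_pos: [0.4772, 0.2992, 0.1671]
orientation: [-0.001, 0.674, 0.738, -0.002]
wrist_force: [-0.0, 0.3, -1.8]
finger_gap: 0.0551
```

```bash
python3 -c "
from h import *
plan((.70,.05,.16),77,10)"
```

```text
tcp [0.4772 0.2992 0.1671] yaw 95.18 j [ 0.42  0.33 -0.12  1.13 -0.    0.33] clk 13.47 gap 0.0551 F [-0.   0.3 -1.8]
[-0.0268, 0.0199, 0.0007] [-0.02, 0.01, 1.82]
[-0.0262, 0.0208, 0.0007] [-0.02, 0.01, 1.82]
[-0.0255, 0.0216, 0.0007] [-0.02, 0.01, 1.82]
[-0.0248, 0.0224, 0.0007] [-0.02, 0.01, 1.82]
[-0.0241, 0.0232, 0.0007] [-0.02, 0.01, 1.82]
[-0.0233, 0.0239, 0.0007] [-0.02, 0.01, 1.82]
[-0.0226, 0.0247, 0.0007] [-0.02, 0.01, 1.82]
[-0.0218, 0.0254, 0.0007] [-0.02, 0.01, 1.82]
[-0.021, 0.026, 0.0007] [-0.02, 0.01, 1.82]
[-0.0201, 0.0267, 0.0007] [-0.02, 0.01, 1.82]
```

```bash
python3 -c "
from h import *
plan((.665,.04,.155),77,8)"
```

```text
tcp [0.4772 0.2992 0.1671] yaw 95.18 j [ 0.42  0.33 -0.12  1.13 -0.    0.33] clk 13.47 gap 0.0551 F [-0.   0.3 -1.8]
[-0.0344, 0.0205, 0.0015] [-0.03, 0.02, 2.27]
[-0.0335, 0.0218, 0.0015] [-0.03, 0.02, 2.27]
[-0.0327, 0.0231, 0.0015] [-0.03, 0.02, 2.27]
[-0.0317, 0.0244, 0.0015] [-0.03, 0.02, 2.27]
[-0.0307, 0.0256, 0.0015] [-0.03, 0.02, 2.27]
[-0.0297, 0.0268, 0.0015] [-0.03, 0.02, 2.27]
[-0.0286, 0.028, 0.0015] [-0.03, 0.02, 2.27]
[-0.0275, 0.0291, 0.0015] [-0.03, 0.02, 2.27]
```

Emit:
carry_out --moves '[-1,-0.02,0.02,0,0,0,2.3,-1,-0.033,0.022,0,0,0,2.3,-1,-0.033,0.023,0.002,0,0,2.3,-1,-0.032,0.024,0.002,0,0,2.3,-1,-0.031,0.026,0.002,0,0,2.3]'

```text
clock: 14.1
tcp_pos: [0.5955, 0.1505, 0.1679]
orientation: [0.001, 0.745, 0.667, 0.002]
wrist_force: [0.4, -0.0, -0.3]
finger_gap: 0.0549
```

Emit:
carry_out --moves '[-1,-0.03,0.027,0,0,0,2.3,-1,-0.03,0.028,0,0,0,2.3,-1,-0.028,0.015,0,0,0,2.3,-1,0,0,0,0,0,0,-1,0,0,0,0,0,0]'

```text
clock: 14.72
tcp_pos: [0.654, 0.0475, 0.1695]
orientation: [0.001, 0.786, 0.618, 0.002]
wrist_force: [0.1, 0.5, -1.3]
finger_gap: 0.0547
```

```bash
python3 -c "
from h import *
C=shot('wrist','w6'); lid('w6','blue',.07)
t,_=tool(); lid('w6','red',t[2]-.023+.03)
plan((.5987,-.0246,.14),77,5)"
```

```text
px bbox (116, 113, 116, 140)
blue [599.5 -22.5] [56.2 78.4] long yaw 166.7
px bbox (236, 237, 170, 206)
red [652.6  47.3] [54.9 81.2] long yaw 166.3
tcp [0.654  0.0476 0.1695] yaw 76.37 j [-0.05  0.49  0.14  1.21  0.    0.19] clk 14.78 gap 0.0553 F [-0.8  0.7 -0.5]
[-0.0167, -0.0074, 0.0058] [0.04, -0.02, -0.13]
[-0.0166, -0.0074, 0.0058] [0.04, -0.02, -0.13]
[-0.0166, -0.0074, 0.0059] [0.04, -0.02, -0.13]
[-0.0166, -0.0075, 0.0059] [0.04, -0.02, -0.13]
[-0.0166, -0.0075, 0.0059] [0.04, -0.02, -0.13]
```

View pics/w6.png

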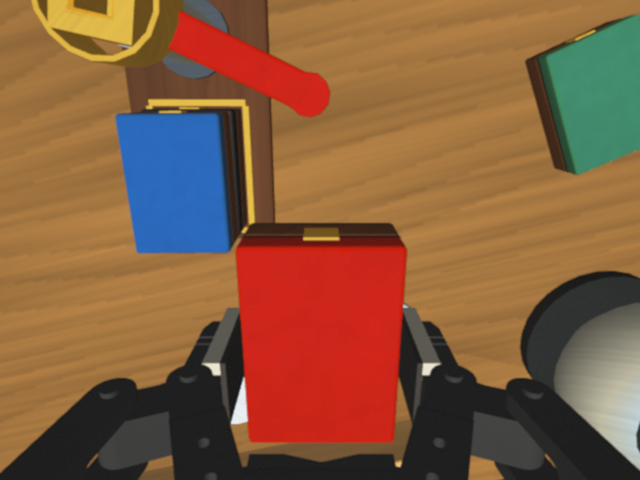

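Red is held square with its lid at (237–405, 238–443), and blue sits at (117–231, 113–252). I move red over blue.

Emit:
carry_out --moves '[-1,-0.017,-0.007,0.002,0,0,0,-1,-0.017,-0.008,0.002,0,0,0,-1,-0.017,-0.008,0.006,0,0,0,-1,-0.016,-0.008,0.008,0,0,0,-1,0,0,0,0,0,0]'

```text
clock: 15.4
tcp_pos: [0.6053, -0.0047, 0.1521]
orientation: [0.0, 0.783, 0.622, 0.003]
wrist_force: [-0.8, -0.2, -1.3]
finger_gap: 0.0549
```

```bash
python3 -c "
from h import *
plan((.5992,-.0236,.11),77,4)"
```

```text
tcp [ 0.6053 -0.0047  0.1521] yaw 76.98 j [-0.14  0.41 -0.04  1.12  0.    0.09] clk 15.4 gap 0.0549 F [-0.8 -0.2 -1.3]
[-0.005, -0.0005, 0.0105] [0.06, -0.05, -0.0]
[-0.005, -0.0005, 0.0105] [0.06, -0.05, -0.0]
[-0.005, -0.0004, 0.0105] [0.06, -0.05, -0.0]
[-0.0049, -0.0004, 0.0105] [0.06, -0.05, -0.0]
```

Emit:
carry_out --moves '[-1,-0.01,-0.001,0,0.1,-0.1,0,-1,-0.01,-0.001,0.01,0.1,-0.1,0,-1,0,0,0.015,0,0,0,-1,0,0,0.013,0,0,0,-1,0,0,0,0,0,0]'

```text
clock: 16.02
tcp_pos: [0.5995, -0.0228, 0.1116]
orientation: [0.0, 0.782, 0.624, 0.0]
wrist_force: [0.1, 0.1, -1.0]
finger_gap: 0.0549
```

```bash
python3 -c "
from h import *
plan((.5992,-.0236,.096),77,1)"
```

```text
tcp [ 0.5995 -0.0228  0.1116] yaw 77.15 j [-0.17  0.43 -0.12  1.03  0.    0.05] clk 16.02 gap 0.0549 F [ 0.1  0.1 -1. ]
[-0.0009, -0.0001, 0.0156] [0.06, -0.02, 0.15]
```

Emit:
carry_out --moves '[-1,-0.001,0,0.006,0,0,0,-1,0,0,0.006,0,0,0,-1,0,0,0.003,0,0,0,-1,0,0,0,0,0,0,-1,0,0,0,0,0,0]'

```text
clock: 16.65
tcp_pos: [0.5999, -0.0235, 0.096]
orientation: [0.001, 0.782, 0.624, 0.001]
wrist_force: [-0.0, -0.2, -0.5]
finger_gap: 0.0549
```

```bash
python3 -c "
from h import *
plan((.5992,-.0236,.093),77,1)"
```

```text
tcp [ 0.5999 -0.0235  0.096 ] yaw 77.18 j [-0.17  0.44 -0.14  0.99  0.    0.05] clk 16.65 gap 0.0549 F [-0.  -0.2 -0.5]
[-0.0002, -0.0007, 0.003] [0.11, -0.03, 0.18]
```

Emit:
carry_out --moves '[-1,0,-0.0005,0.0015,0.1,0,0,-1,0,0,0.001,0,0,0,-1,0,0,0.0005,0,0,0,-1,0,0,0.0005,0,0,0,-1,0,0,0,0,0,0]'

```text
clock: 17.27
tcp_pos: [0.5999, -0.0235, 0.0935]
orientation: [0.0, 0.782, 0.624, 0.001]
wrist_force: [-0.5, 0.1, -1.4]
finger_gap: 0.0553
```

Emit:
carry_out --moves '[-1,0,0,0.001,0,0,0,-1,0,0,0.0007,0,0,0,-1,0,0,0.0007,0,0,0,-1,0,0,0,0,0,0,-1,0,0,0,0,0,0]'

```text
clock: 17.9
tcp_pos: [0.5999, -0.0235, 0.0934]
orientation: [0.001, 0.782, 0.624, 0.001]
wrist_force: [-1.1, 0.5, 1.9]
finger_gap: 0.0553
```

Emit:
carry_out --moves '[1,0,0,0,0,0,0,1,0,0,0,0,0,0,1,0,0,-0.015,0,0,0,1,0,0,-0.04,0,0,0,1,0,0,-0.05,0,0,0]'

```text
clock: 18.52
tcp_pos: [0.5974, -0.0232, 0.1976]
orientation: [-0.002, 0.782, 0.624, -0.002]
wrist_force: [0.6, -0.4, 0.4]
finger_gap: 0.0856
```

Emit:
carry_out --moves '[1,0,0.03,-0.05,0,0,0,1,0,0.03,0,0,0,0,1,0,0,0,0,0,0,1,0,0,0,0,0,0,1,0,0,0,0,0,0]'

```text
clock: 19.15
tcp_pos: [0.6575, -0.0365, 0.2583]
orientation: [0.002, 0.782, 0.624, 0.002]
wrist_force: [-0.0, 0.4, -0.4]
finger_gap: 0.0853
```

```bash
python3 -c "
from h import *
C=shot('wrist','w7'); lid('w7','red',.10)
save('w7','w7c',(200,0,400,220),3)
plan((.52,-.22,.22),155,10)"
```

```text
px bbox (278, 76, 86, 120)
red [601.6 -24.5] [55.5 78.5] long yaw 167.3
tcp [ 0.6575 -0.0365  0.2583] yaw 77.2 j [-0.18  0.48  0.33  1.42  0.    0.05] clk 19.2 gap 0.0853 F [0.4 0.5 0. ]
[-0.0209, -0.0094, 0.0038] [0.03, 0.02, -7.78]
[-0.0195, -0.0121, 0.0038] [0.03, 0.02, -7.78]
[-0.0177, -0.0146, 0.0038] [0.03, 0.02, -7.78]
[-0.0155, -0.0169, 0.0038] [0.03, 0.02, -7.78]
[-0.0131, -0.0188, 0.0038] [0.03, 0.02, -7.78]
[-0.0104, -0.0204, 0.0038] [0.03, 0.02, -7.78]
[-0.0076, -0.0217, 0.0038] [0.03, 0.02, -7.78]
[-0.0046, -0.0225, 0.0038] [0.03, 0.02, -7.78]
[-0.0015, -0.0229, 0.0038] [0.03, 0.02, -7.78]
[0.0016, -0.0229, 0.0038] [0.03, 0.02, -7.78]
```

View pics/w7.png

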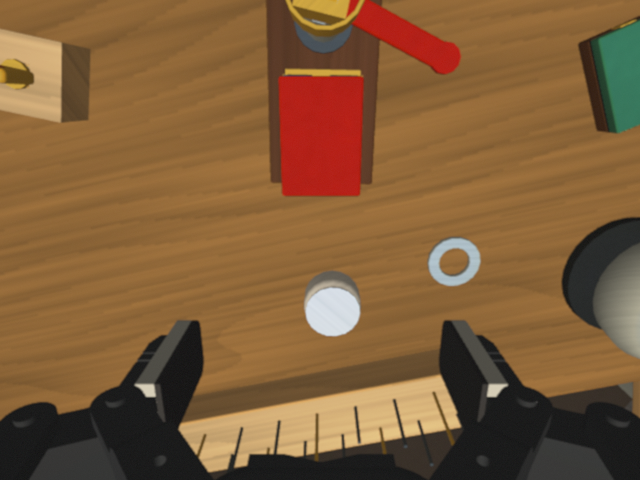

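Red's lid is at (278–363, 76–196), 601.6/-24.5 mm, square and about 2 mm off blue. Next I take close looks at the lock and then the key.

Emit:
carry_out --moves '[1,0,-0.03,0,0,0,0,1,0,-0.042,0,0,0,0,1,0,0,0,0,0,0,1,0,0,0,0,0,0,1,0,0,0,0,0,0]'

```text
clock: 19.82
tcp_pos: [0.5832, -0.0196, 0.2563]
orientation: [0.001, 0.781, 0.624, 0.001]
wrist_force: [1.0, -1.0, 1.1]
finger_gap: 0.0854
```

```bash
python3 -c "
from h import *
C=shot('wrist','w8'); print(w2px(C,(.5197,-.0047,.134)))
plan((.534,-.192,.20),155,10)"
```

```text
[322.51987357 130.43470597]
tcp [ 0.5834 -0.0197  0.2563] yaw 77.21 j [-0.17  0.33  0.1   1.34  0.    0.05] clk 19.88 gap 0.0856 F [ 0.4 -0.5  0.1]
[-0.0179, -0.001, 0.0056] [0.01, 0.01, -7.78]
[-0.0176, -0.0034, 0.0056] [0.01, 0.01, -7.78]
[-0.017, -0.0058, 0.0056] [0.01, 0.01, -7.78]
[-0.016, -0.008, 0.0056] [0.01, 0.01, -7.78]
[-0.0148, -0.0101, 0.0056] [0.01, 0.01, -7.78]
[-0.0133, -0.012, 0.0056] [0.01, 0.01, -7.78]
[-0.0115, -0.0137, 0.0056] [0.01, 0.01, -7.78]
[-0.0096, -0.0152, 0.0056] [0.01, 0.01, -7.78]
[-0.0074, -0.0163, 0.0056] [0.01, 0.01, -7.78]
[-0.0052, -0.0172, 0.0056] [0.01, 0.01, -7.78]
```

Emit:
carry_out --moves '[1,-0.018,-0.001,0.005,0,0,-7.8,1,-0.018,-0.003,0.005,0,0,-7.8,1,-0.017,-0.006,0.006,0,0,-7.8,1,-0.016,-0.008,0.006,0,0,-7.8,1,-0.015,-0.01,0.006,0,0,-7.8]'

```text
clock: 20.5
tcp_pos: [0.5644, -0.1097, 0.2273]
orientation: [0.003, 0.518, 0.855, 0.001]
wrist_force: [0.0, 0.2, 0.0]
finger_gap: 0.0854
```

Emit:
carry_out --moves '[1,-0.013,-0.012,0.006,0,0,-7.8,1,-0.012,-0.014,0.006,0,0,-7.8,1,-0.01,-0.015,0.006,0,0,-7.8,1,-0.005,-0.01,0,0,0,-7.8,1,0,0,0,0,0,-7.8]'

```text
clock: 21.12
tcp_pos: [0.5523, -0.1791, 0.2069]
orientation: [0.003, 0.193, 0.981, 0.0]
wrist_force: [0.2, 1.1, -0.3]
finger_gap: 0.0851
```

Emit:
carry_out --moves '[1,0,0,0,0,0,0,1,0,0,0,0,0,0,1,0,0,0,0,0,0,1,0,0,0,0,0,0,1,0,0,0,0,0,0]'

```text
clock: 21.75
tcp_pos: [0.5536, -0.1796, 0.2065]
orientation: [0.003, 0.196, 0.981, 0.0]
wrist_force: [-0.0, -0.1, -0.1]
finger_gap: 0.0853
```

```bash
python3 -c "
from h import *
C=shot('wrist','w9'); p=w2px(C,(.5092,-.2458,.081)); print(p)
a=np.load('pics/w8.npy')[80:180,270:370]; u,v=int(p[0]-50),int(p[1]-50); u=max(u,0);v=max(v,0); print(u,v)
b=np.load('pics/w9.npy')[v:v+100,u:u+100]
o=np.hstack([cv2.resize(x,(400,400),interpolation=2) for x in (a,b)]); cv2.imwrite('pics/m1.png',o[:,:,::-1])
plan((.509,-.246,.15),155,4)"
```

```text
[348.65737427 108.29298737]
298 58
tcp [ 0.5537 -0.1797  0.2065] yaw 157.4 j [-0.45  0.33 -0.01  1.22  0.   -1.63] clk 21.8 gap 0.0855 F [0.1 0.4 0.3]
[0.004, -0.0196, 0.0141] [0.02, 0.09, 0.6]
[0.0038, -0.0197, 0.0141] [0.02, 0.09, 0.6]
[0.0036, -0.0197, 0.0141] [0.02, 0.09, 0.6]
[0.0033, -0.0197, 0.0141] [0.02, 0.09, 0.6]
```

View pics/m1.png

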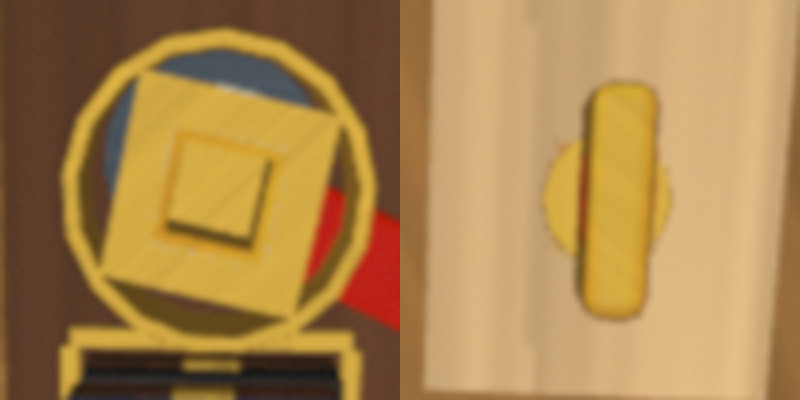

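Left, the lock's top square has corners (140,68), (342,120), (298,320) and (103,275) with the hole centred near (218,194). Right, the brass bow is centred at crop (218,200), its long axis from (228,85) to (213,318).

```bash
python3 -c "
from h import *
f=lambda P,u,v:[(u+x/4-.4,v+y/4-.4) for x,y in P]
quad('w8',f([(140,68),(342,120),(298,320),(103,275)],270,80),.134)
quad('w8',f([(175,130),(278,157),(258,255),(158,235)],270,80),.134)
print((px2w(ld('w8'),270+219/4,80+188/4,.134)*1000).round(1))
K=[px2w(ld('w9'),*p,.081)[:2]*1000 for p in f([(228,85),(213,318)],298,58)]
d=K[0]-K[1]; print('key',(K[0]+K[1])/2,np.degrees(np.arctan2(d[1],d[0]))+270, np.linalg.norm(d))
plan((.509,-.246,.15),155,4)"
```

```text
[519.2  -3.2] yaw 155.8 cross yaw 64.0 29.6 30.0
[518.7  -3.6] yaw 156.7 cross yaw 64.7 14.7 15.3
[518.1  -3.  134. ]
key [ 507.07817032 -244.73340121] 154.96680893350674 32.640865461063726
tcp [ 0.5537 -0.1797  0.2065] yaw 157.4 j [-0.45  0.33 -0.01  1.22  0.   -1.63] clk 21.8 gap 0.0855 F [0.1 0.4 0.3]
[0.004, -0.0196, 0.0141] [0.02, 0.09, 0.6]
[0.0038, -0.0197, 0.0141] [0.02, 0.09, 0.6]
[0.0036, -0.0197, 0.0141] [0.02, 0.09, 0.6]
[0.0033, -0.0197, 0.0141] [0.02, 0.09, 0.6]
```

Emit:
carry_out --moves '[0.3,0.004,-0.02,0.014,0,0.1,0.6,0.3,0.004,-0.02,0.014,0,0.1,0.6,0.3,0.004,-0.02,0.014,0,0.1,0.6,0.3,0.004,-0.018,0.01,0,0,0.6,0.3,0,0,0.01,0,0,0]'

```text
clock: 22.42
tcp_pos: [0.5064, -0.2483, 0.1423]
orientation: [0.002, 0.218, 0.976, 0.0]
wrist_force: [-0.1, 0.2, 0.3]
finger_gap: 0.0554
```

```bash
python3 -c "
from h import *
plan((.508,-.2454,.065),155,4)"
```

```text
tcp [ 0.5064 -0.2483  0.1423] yaw 154.85 j [-0.6   0.34 -0.17  1.06  0.   -1.73] clk 22.43 gap 0.0554 F [-0.1  0.2  0.3]
[0.0, 0.0008, 0.0193] [0.02, 0.05, -0.04]
[-0.0, 0.0008, 0.0193] [0.02, 0.05, -0.04]
[-0.0, 0.0008, 0.0193] [0.02, 0.05, -0.04]
[-0.0, 0.0008, 0.0193] [0.02, 0.05, -0.04]
```

Emit:
carry_out --moves '[0.3,0,0.003,0.01,0,0.1,0,0.3,0,0,0.02,0,0.1,0,0.3,0,0,0.02,0,0,0,0.3,0,0,0.012,0,0,0,0.3,0,0,0,0,0,0]'

```text
clock: 23.05
tcp_pos: [0.509, -0.2432, 0.0767]
orientation: [-0.0, 0.217, 0.976, 0.002]
wrist_force: [-0.8, -0.1, -0.5]
finger_gap: 0.0556
```

```bash
python3 -c "
from h import *
plan((.508,-.2454,.065),155,1)"
```

```text
tcp [ 0.509  -0.2432  0.0767] yaw 154.98 j [-0.59  0.4  -0.26  0.92  0.   -1.72] clk 23.05 gap 0.0556 F [-0.8 -0.1 -0.5]
[-0.0, -0.0024, 0.0117] [0.18, -0.05, -0.02]
```

Emit:
carry_out --moves '[0.3,0,-0.002,0.006,0.2,0,0,0.3,0,0,0.005,0,0,0,-0.4,0,0,0,0,0,0,-1,0,0,0,0,0,0,-1,0,0,0,0,0,0]' --squeeze 40

```text
clock: 23.68
tcp_pos: [0.5087, -0.2452, 0.0668]
orientation: [0.0, 0.216, 0.976, -0.001]
wrist_force: [-2.3, 1.2, -0.7]
finger_gap: 0.0091
```

Emit:
carry_out --moves '[-1,0,0,0,0,0,0,-1,0,0,0,0,0,0,-1,0,0,0,0,0,0,-1,0,0,0,0,0,0,-1,0,0,0,0,0,0]' --squeeze 60

```text
clock: 24.3
tcp_pos: [0.5087, -0.2452, 0.0669]
orientation: [0.0, 0.216, 0.976, -0.001]
wrist_force: [-0.6, 0.4, -0.8]
finger_gap: 0.0091
```

```bash
python3 -c "
from h import *
plan((.508,-.2454,.12),155,1);print(env.get_state()['ft_torque'])"
```

```text
tcp [ 0.5087 -0.2452  0.0669] yaw 155.0 j [-0.59  0.41 -0.27  0.89 -0.   -1.73] clk 24.3 gap 0.0091 F [-0.6  0.4 -0.8]
[0.0005, -0.0005, -0.0531] [-0.05, 0.05, 0.0]
[0.09901791 0.1692257  0.01248637]
```

Emit:
carry_out --moves '[-1,0,0,-0.01,0,0,0,-1,0,0,-0.02,0,0,0,-1,0,0,-0.04,0,0,0,-1,0,0,-0.05,0,0,0,-1,0,0,-0.03,0,0,0]'

```text
clock: 24.92
tcp_pos: [0.5082, -0.2447, 0.2211]
orientation: [-0.001, 0.216, 0.976, 0.0]
wrist_force: [0.2, 0.0, -1.0]
finger_gap: 0.0091
```

```bash
python3 -c "
from h import *
plan((.519,-.0038,.21),155.2,8)"
```

```text
tcp [ 0.5082 -0.2447  0.2211] yaw 155.0 j [-0.59  0.3  -0.02  1.25 -0.   -1.73] clk 24.93 gap 0.0091 F [ 0.2  0.  -1. ]
[0.0115, 0.0279, 0.0014] [-0.0, -0.01, -0.03]
[0.0115, 0.0279, 0.0014] [-0.0, -0.01, -0.03]
[0.0115, 0.0279, 0.0014] [-0.0, -0.01, -0.03]
[0.0115, 0.0279, 0.0014] [-0.0, -0.01, -0.03]
[0.0115, 0.0279, 0.0014] [-0.0, -0.01, -0.03]
[0.0114, 0.0279, 0.0014] [-0.0, -0.01, -0.03]
[0.0114, 0.0279, 0.0014] [-0.0, -0.01, -0.03]
[0.0114, 0.0279, 0.0014] [-0.0, -0.01, -0.03]
```

Emit:
carry_out --moves '[-1,0.011,0.028,0,0,0,0,-1,0.011,0.028,0,0,0,0,-1,0.011,0.028,0,0,0,0,-1,0.011,0.028,0.002,0,0,0,-1,0.011,0.028,0.002,0,0,0]'

```text
clock: 25.55
tcp_pos: [0.5219, -0.0948, 0.2255]
orientation: [0.007, 0.219, 0.976, -0.002]
wrist_force: [0.1, -1.3, -1.1]
finger_gap: 0.0086
```

Emit:
carry_out --moves '[-1,0.011,0.028,0,0,0,0,-1,0.011,0.02,0,0,0,0,-1,0.004,0.01,0,0,0,0,-1,0,0,0,0,0,0,-1,0,0,0,0,0,0]'

```text
clock: 26.18
tcp_pos: [0.5245, -0.0283, 0.2283]
orientation: [0.01, 0.217, 0.976, -0.002]
wrist_force: [1.0, 0.2, -0.3]
finger_gap: 0.0087
```

```bash
python3 -c "
from h import *
C=shot('wrist','w10'); shot('side','s10'); p=w2px(cam('side'),(.519,-.0038,.15)); print(p, w2px(C,(.519,-.004,.134)))
u,v=int(p[0]-50),int(p[1]-50)
a=np.load('pics/s10.npy')[v:v+100,u:u+100]; b=np.load('pics/w10.npy')[240:480,200:440];print(u,v)
o=np.hstack([cv2.resize(x,(400,400),interpolation=2) for x in (a,b)]); cv2.imwrite('pics/m2.png',o[:,:,::-1])
plan((.519,-.0038,.19),155.2,1)"
```

```text
[320.9106177  235.45237217] [349.82026014 283.17058062]
270 185
tcp [ 0.5244 -0.0285  0.2281] yaw 154.85 j [-0.2   0.21 -0.13  1.21 -0.   -1.34] clk 26.27 gap 0.0088 F [ 0.  -0.5 -1.1]
[0.0162, 0.02, 0.0378] [0.02, 1.18, -0.35]
```

View pics/m2.png

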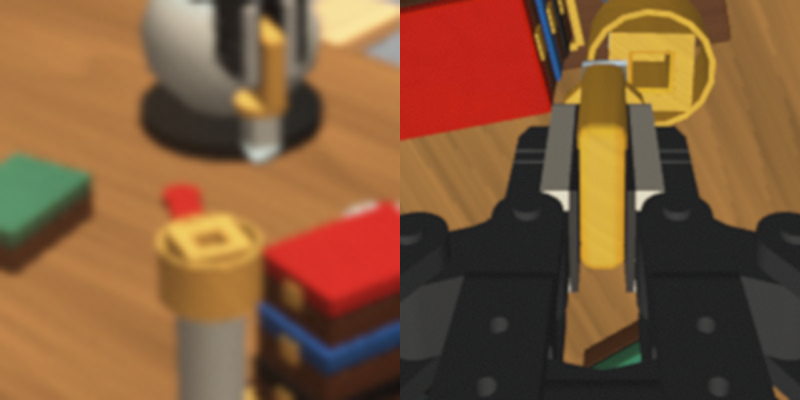

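Left, the key hangs upright above the lock. Right, the socket hole is near crop (652,70), px (351,282), matching the prediction (350,283). The bow's top face spans px rows 315–401.

```bash
python3 -c "
from h import *
C=ld('w10'); t=np.array([.5244,-.0285]); y=np.radians(154.85-90); Y=np.array([np.cos(y),np.sin(y)]); X=np.array([np.cos(y+np.pi/2),np.sin(y+np.pi/2)])
for u,v in [(321,315),(321,401)]:
  q=px2w(C,u,v,.242)[:2]-t; print('tool x',q@X*1e3,'tool y',q@Y*1e3)
print(px2w(C,351,282,.134))
plan((.519,-.0038,.20),155.2,2)"
```

```text
tool x 0.5444089761709536 tool y -18.151446486166883
tool x 0.5811859670522027 tool y 14.788395742623221
[ 0.51806231 -0.00440226  0.134     ]
tcp [ 0.5244 -0.0285  0.2281] yaw 154.85 j [-0.2   0.21 -0.13  1.21 -0.   -1.34] clk 26.27 gap 0.0088 F [ 0.  -0.5 -1.1]
[0.008, 0.01, 0.0139] [0.01, 0.59, -0.18]
[0.0078, 0.01, 0.014] [0.01, 0.59, -0.18]
```

Emit:
carry_out --moves '[-1,0.008,0.01,0.01,0,0.6,-0.2,-1,0.008,0.01,0.01,0,0.6,-0.2,-1,0,0,0,0,0,0,-1,0,0,0,0,0,0,-1,0,0,0,0,0,0]'

```text
clock: 26.9
tcp_pos: [0.5178, -0.0028, 0.2055]
orientation: [-0.002, 0.215, 0.977, 0.0]
wrist_force: [-0.1, 0.7, -0.6]
finger_gap: 0.0086
```

```bash
python3 -c "
from h import *
plan((.5189,-.0031,.19),155.2,1)"
```

```text
tcp [ 0.5178 -0.0028  0.2055] yaw 155.2 j [-0.16  0.22 -0.17  1.19  0.   -1.3 ] clk 26.9 gap 0.0086 F [-0.1  0.7 -0.6]
[-0.0012, 0.0002, 0.0155] [-0.02, -0.21, -0.0]
```

Emit:
carry_out --moves '[-1,-0.001,0,0.008,0,-0.2,0,-1,0,0,0.007,0,0,0,-1,0,0,0.003,0,0,0,-1,0,0,0,0,0,0,-1,0,0,0,0,0,0]'

```text
clock: 27.52
tcp_pos: [0.519, -0.0037, 0.1864]
orientation: [0.0, 0.215, 0.977, -0.0]
wrist_force: [0.2, 0.2, -0.8]
finger_gap: 0.0085
```

```bash
python3 -c "
from h import *
plan((.5189,-.0031,.176),155.2,1)"
```

```text
tcp [ 0.519  -0.0037  0.1864] yaw 155.15 j [-0.16  0.23 -0.21  1.14 -0.   -1.3 ] clk 27.52 gap 0.0085 F [ 0.2  0.2 -0.8]
[0.0003, 0.0005, 0.0104] [-0.02, 0.04, -0.05]
```

Entering the socket gently.

Emit:
carry_out --moves '[-1,0,0.0005,0.003,0,0,0,-1,0,0,0.002,0,0,0,-1,0,0,0.002,0,0,0,-1,0,0,0.001,0,0,0,-1,0,0,0,0,0,0]'

```text
clock: 28.15
tcp_pos: [0.5194, -0.0032, 0.1781]
orientation: [0.001, 0.215, 0.977, -0.0]
wrist_force: [0.6, 0.2, -1.3]
finger_gap: 0.0084
```

```bash
python3 -c "
from h import *
plan((.5189,-.0031,.165),155.2,1);print(env.get_state()['ft_torque'])"
```

```text
tcp [ 0.5194 -0.0032  0.1781] yaw 155.16 j [-0.16  0.23 -0.22  1.12 -0.   -1.3 ] clk 28.15 gap 0.0084 F [ 0.6  0.2 -1.3]
[0.0005, -0.0001, 0.0131] [-0.01, 0.07, -0.04]
[-0.02961096  0.02455512 -0.03878817]
```

Emit:
carry_out --moves '[-1,0,0,0.002,0,0,0,-1,0,0,0.002,0,0,0,-1,0,0,0.002,0,0,0,-1,0,0,0.002,0,0,0,-1,0,0,0.001,0,0,0]'

```text
clock: 28.78
tcp_pos: [0.5195, -0.0033, 0.1686]
orientation: [0.001, 0.215, 0.977, -0.0]
wrist_force: [-0.3, -0.7, -0.7]
finger_gap: 0.0087
```

```bash
python3 -c "
from h import *
plan((.5189,-.0031,.159),155.2,1);print(env.get_state()['ft_torque'])"
```

```text
tcp [ 0.5195 -0.0033  0.1686] yaw 155.16 j [-0.16  0.24 -0.24  1.09 -0.   -1.3 ] clk 28.77 gap 0.0087 F [-0.3 -0.7 -0.7]
[0.0006, -0.0001, 0.0096] [-0.01, 0.08, -0.04]
[-0.01020132 -0.03247875  0.01382332]
```

Emit:
carry_out --moves '[-1,0,0,0.003,0,0,0,-1,0,0,0.003,0,0,0,-1,0,0,0.002,0,0,0,-1,0,0,0.001,0,0,0,-1,0,0,0.001,0,0,0]'

```text
clock: 29.4
tcp_pos: [0.5195, -0.0033, 0.1587]
orientation: [0.001, 0.215, 0.977, -0.0]
wrist_force: [-3.1, 0.7, 11.6]
finger_gap: 0.0088
```

```bash
python3 -c "
from h import *
plan((.5189,-.0031,.159),155.2,1);print(env.get_state()['ft_torque'])"
```

```text
tcp [ 0.5195 -0.0033  0.1587] yaw 155.16 j [-0.16  0.25 -0.25  1.07 -0.   -1.3 ] clk 29.4 gap 0.0088 F [-3.1  0.7 11.6]
[0.0006, -0.0001, -0.0003] [-0.0, 0.1, -0.04]
[ 0.10370669  0.78278248 -0.06806624]
```

Emit:
carry_out --moves '[-1,0,0,-0.0005,0,0,5,-1,0,0,0,0,0,7,-1,0,0,0,0,0,7,-1,0,0,0,0,0,7,-1,0,0,0,0,0,7]'

```text
clock: 30.02
tcp_pos: [0.5193, -0.0035, 0.1596]
orientation: [0.001, 0.491, 0.871, -0.0]
wrist_force: [-0.6, -0.7, -0.1]
finger_gap: 0.0088
```

```bash
python3 -c "
from h import *
plan((.5195,-.0033,.159),87,5);print(env.get_state()['ft_torque'])"
```

```text
tcp [ 0.5193 -0.0035  0.1596] yaw 121.13 j [-0.16  0.25 -0.25  1.07 -0.   -0.7 ] clk 30.02 gap 0.0088 F [-0.6 -0.7 -0.1]
[0.0, 0.0001, 0.0001] [0.02, 0.03, 6.83]
[0.0, 0.0001, 0.0001] [0.02, 0.03, 6.83]
[0.0, 0.0, 0.0001] [0.02, 0.03, 6.83]
[0.0, 0.0, 0.0001] [0.02, 0.03, 6.83]
[0.0, 0.0, 0.0001] [0.02, 0.03, 6.83]
[-0.01173577  0.08849555  0.03254029]
```

Emit:
carry_out --moves '[-1,0,0,0.0004,0,0,7,-1,0,0,0,0,0,7,-1,0,0,0,0,0,7,-1,0,0,0,0,0,6,-1,0,0,0,0,0,3]'

```text
clock: 30.65
tcp_pos: [0.519, -0.0034, 0.1596]
orientation: [0.001, 0.706, 0.708, -0.0]
wrist_force: [-0.5, -0.3, -0.2]
finger_gap: 0.0089
```

```bash
python3 -c "
from h import *
plan((.5195,-.0033,.159),87,5);print(env.get_state()['ft_torque'])"
```

```text
tcp [ 0.519  -0.0034  0.1596] yaw 90.13 j [-0.16  0.25 -0.25  1.07 -0.   -0.16] clk 30.65 gap 0.0089 F [-0.5 -0.3 -0.2]
[0.0, 0.0001, 0.0001] [0.02, 0.02, 0.63]
[0.0, 0.0001, 0.0001] [0.02, 0.02, 0.63]
[0.0, 0.0001, 0.0001] [0.02, 0.02, 0.63]
[0.0, 0.0001, 0.0001] [0.02, 0.02, 0.63]
[0.0, 0.0001, 0.0001] [0.02, 0.02, 0.63]
[0.01105855 0.07303363 0.04175333]
```

Emit:
carry_out --moves '[-1,0,0,0.0003,0,0,1.5,-1,0,0,0,0,0,1.5,-1,0,0,0,0,0,1.5,-1,0,0,0,0,0,1,-1,0,0,0,0,0,0]'

```text
clock: 31.28
tcp_pos: [0.519, -0.0034, 0.1596]
orientation: [0.001, 0.741, 0.672, -0.0]
wrist_force: [-0.5, 0.5, 1.3]
finger_gap: 0.0086
```

```bash
python3 -c "
from h import *
plan((.5195,-.0033,.159),87,1);print(env.get_state()['ft_torque'])"
```

```text
tcp [ 0.519  -0.0034  0.1596] yaw 84.39 j [-0.16  0.24 -0.25  1.07 -0.   -0.06] clk 31.27 gap 0.0086 F [-0.5  0.5  1.3]
[0.0002, 0.0005, 0.0006] [0.12, 0.11, -2.61]
[-0.04714666  0.17471703  0.05260522]
```

Emit:
carry_out --moves '[-1,0,0,0,0,0,1.5,-1,0,0,0,0,0,1.5,-1,0,0,0,0,0,1,-1,0,0,0,0,0,1,-1,0,0,0,0,0,0]'

```text
clock: 31.9
tcp_pos: [0.5189, -0.0034, 0.1596]
orientation: [0.001, 0.771, 0.636, 0.0]
wrist_force: [-0.3, 0.5, -0.5]
finger_gap: 0.0086
```

```bash
python3 -c "
from h import *
shot('top','t2',(285,205,355,285),7)
plan((.5195,-.0033,.159),87,1);print(env.get_state()['ft_torque'])"
```

```text
tcp [ 0.5189 -0.0034  0.1596] yaw 79.06 j [-0.16  0.24 -0.25  1.07 -0.    0.03] clk 31.95 gap 0.009 F [-0.8 -0.6  1.3]
[0.0002, 0.0005, 0.0006] [0.12, 0.1, -7.94]
[-0.02445085  0.15475916  0.0831554 ]
```

Emit:
carry_out --moves '[-1,0,0,0,0,0,1.5,-1,0,0,0,0,0,1.5,-1,0,0,0,0,0,1,-1,0,0,0,0,0,1,-1,0,0,0,0,0,0]'

```text
clock: 32.58
tcp_pos: [0.5188, -0.0033, 0.1596]
orientation: [0.001, 0.8, 0.6, -0.0]
wrist_force: [-1.5, 0.1, 0.6]
finger_gap: 0.0088
```

```bash
python3 -c "
from h import *
shot('wrist','w11'); shot('side','s11'); T=cam('side'); p=w2px(T,(.56,-.0138,.11)); u,v=int(p[0]-60),int(p[1]-60)
a=np.load('pics/s11.npy')[v:v+120,u:u+120]; b=np.load('pics/w11.npy')[80:480,120:520];print(u,v)
o=np.hstack([cv2.resize(x,(400,400),interpolation=2) for x in (a,b)]); cv2.imwrite('pics/m3.png',o[:,:,::-1])
plan((.5195,-.0033,.159),87,1);print(env.get_state()['ft_torque'])"
```

```text
280 187
tcp [ 0.5188 -0.0033  0.1596] yaw 73.82 j [-0.16  0.24 -0.25  1.07 -0.    0.12] clk 32.67 gap 0.0091 F [-0.7 -0.9  0.2]
[0.0002, 0.0006, 0.0006] [0.11, 0.11, -13.18]
[-0.00416583  0.18254823  0.45949481]
```

View pics/m3.png

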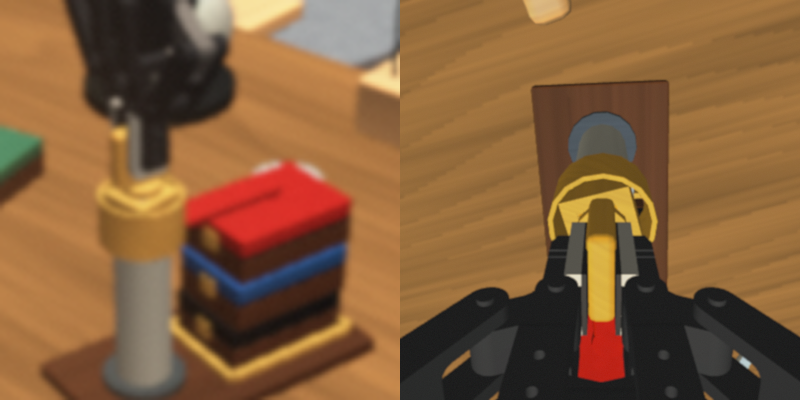

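The side view shows the bar lying over the red lid and the wrist view shows it running along the column. The stop torque rose to 0.46 N m, so the stop is reached. I ease off, release and rise.

Emit:
carry_out --moves '[-1,0,0,0,0,0,-2,-1,0,0,0,0,0,-1,0.3,0,0,0,0,0,0,0.3,0,0,0,0,0,0,0.3,0,0,-0.01,0,0,0]'

```text
clock: 33.3
tcp_pos: [0.5188, -0.0034, 0.1694]
orientation: [0.001, 0.783, 0.622, -0.0]
wrist_force: [0.2, -0.2, -0.2]
finger_gap: 0.0552
```

Emit:
carry_out --moves '[0.3,0,0,-0.03,0,0,0,0.3,0,0.03,-0.05,0,0,0,0.3,0,0.05,-0.02,0,0,0,0.3,0,0,0,0,0,0,0.3,0,0,0,0,0,0]'

```text
clock: 33.92
tcp_pos: [0.5974, -0.0216, 0.2747]
orientation: [0.001, 0.783, 0.622, -0.0]
wrist_force: [0.5, -0.6, 0.2]
finger_gap: 0.0558
```

```bash
python3 -c "
from h import *
C=shot('wrist','w12'); T=cam('side'); shot('side','s12'); p=w2px(T,(.56,-.0138,.11)); u,v=int(p[0]-60),int(p[1]-60)
a=np.load('pics/s12.npy')[v:v+120,u:u+120]; b=np.load('pics/w12.npy')[0:240,200:440];print(u,v)
o=np.hstack([cv2.resize(x,(400,400),interpolation=2) for x in (a,b)]); cv2.imwrite('pics/m4.png',o[:,:,::-1])
plan((.6,-.0033,.25),87,1)
for a in(1.2,1.35):
  y=np.radians(-13+77.35)-a; print(a,w2px(C,(.519+.083*np.cos(y),-.004+.083*np.sin(y),.111)))
for z in (.163+.01,.173+.004): print(w2px(C,(.519,-.004,z)))"
```

```text
280 187
tcp [ 0.5969 -0.0215  0.2744] yaw 76.9 j [-0.17  0.35  0.18  1.4  -0.    0.06] clk 34.02 gap 0.0556 F [-0.7 -0.  -0.2]
[0.0184, -0.0011, 0.0243] [0.09, 0.11, -10.1]
1.2 [338.1892458  220.29728486]
1.35 [321.33826411 221.53010787]
[321.060144  103.7791088]
[321.04872316 103.85410111]
```

View pics/m4.png

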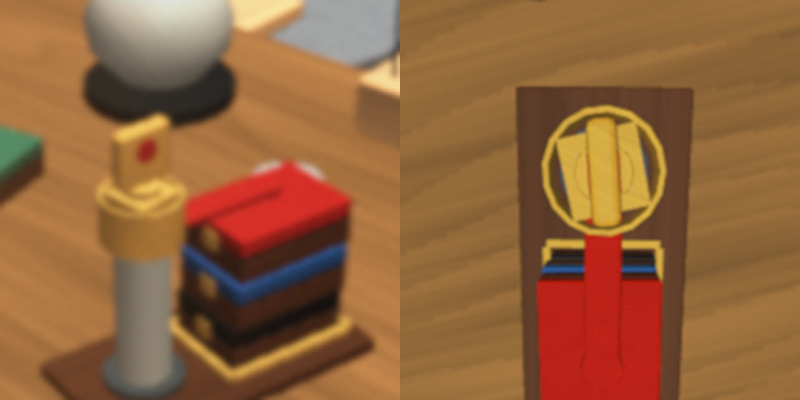

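The bar lies straight along the column, tip at about px (321,216) against the 1.35 rad prediction of (321,221). The key stands upright and home in the lock, and the stack is intact.

```bash
python3 -c "
from workcell import env
print(env.hand_in())"
```

```text
the job is handed in; nothing more can be done
None
```

The job is done and handed in at about 34 s of the 72 s allowed. The blue case sits on the black one and the red case on the blue. The key is home in the lock and turned to the stop, and I let go of it.

**Stack:** the last measurements put blue at about (599, -24) mm and red at (601.6, -24.5) mm. That is roughly 2 to 3 mm apart and within about 1° of square. Repeated readings of the same case differed by 2 to 5 mm, so these offsets are only good to a few millimetres.

**Key:** it went in without resistance until the collar seated, with 11.6 N of push. The fingers crept up about 1 mm while turning, so the key should be within the 4 mm allowance, but I did not measure its final depth.

**Lock:** the turning torque rose to 0.46 N m at the stop. The final picture shows the bar straight over the column, within a few pixels of where a 1.35 rad lock should be. One thing disagreed: the gripper had to turn about 9° further than the socket's stated play explains. I put this down to give in the fingers, and the picture and torque both indicate the stop was reached.

After release the gripper was clear of everything. I never moved near the jar or the graver. The green case did not move in any view I looked at, and I did not re-measure the other bystanders.

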